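# Set the dust-extraction selector and start it

## Task

Set the dust extraction to line three: push the upright tab on the selector dial round, without gripping it or lifting the dial, until its pointer aims squarely at the tag with three dots. Then press the white start button on its box fully down and let it go. Leave everything else on the bench where it is.

Things in the scene. Friction and masses are not known exactly. Their poses are not given: they have to be found in the camera images.
- selector_box: dust-extraction selector: grey steel box 260 x 260 x 75 mm fixed to the bench, with four 50 mm hose stubs sticking out 34 mm from its own +y and -y faces. Origin: centre of its underside, under the dial's axis; z up. The dial is in the middle of its flat top; near each corner lies a white round tag. The tag at its own (-x, -y) corner is blank (closed); the other three vary in order.
- dial (a joint): angle of the dial about its vertical axis, rad, growing anticlockwise seen from above; 0 = pointing at the blank tag. No stops, turns freely either way any number of times, no detents; stays by its own friction (about 0.14 N m, so about 2.5 N at the tab) where it is left.
- dial_centre (a point): point on the dial's axis at the height of the top face of the dial plate (85 mm above the bench). The dial is a round aluminium plate, 160 mm across, 8 mm thick, with a low hub (radius 18 mm, rising 16 mm at most above the plate)
- tab_top (a point): top middle of the push tab: an upright black fin on the dial, 40 mm tall above the plate (top 125 mm above the bench), 50 mm long radially (from 35 to 85 mm from the axis), 18 mm thick across. The point lies 60 mm from the axis on the fin's mid-plane. The fin stands on the same side of the dial as the pointer, in line with it
- aim (a point): the point at which the dial's pointer aims: 134 mm from the axis, straight out along the tab and the short black pointer (tip 103 mm from the axis), moving with the dial. It lies over a tag's centre when the dial points squarely at that tag
- tab_left: thin plate, 3 mm, 44 x 34 mm, forming one flat side of the tab (the anticlockwise side). Origin on the dial's axis, at the underside of the dial plate
- tab_right: the same on the clockwise side of the tab. Origin on the dial's axis
- hub (a joint): how far the dial has been lifted from its seat, m: 0 seated, 0.025 at most. It is held down by its own weight only (about 0.4 kg)
- tag_three: the white round tag with THREE black dots, 46 mm across, 3 mm thick, on the selector box's top near a corner, its centre 134 mm from the dial's axis; origin at the centre of its underside, 75 mm above the bench
- tag_one: the white tag with one dot; origin likewise
- tag_two: the white tag with two dots; origin likewise
- start (a joint): travel of the start button, m: 0 up, 0.006 fully down; spring-loaded, fully down takes about 4 N, comes back up when let go
- start_top (a point): centre of the top face of the start button, a white round push button of 32 mm diameter that moves straight down, standing on a grey plastic start box (100 x 80 x 50 mm, fixed to the bench) to the left or the right of the selector box
- charger: bystander: black battery charger with a battery on it, 120 x 90 x 80 mm, fixed on the other side of the selector box; has no button
- screwdriver: loose bystander: screwdriver lying on the bench near the robot. Leave it alone
- wrench: loose bystander: open-ended wrench lying on the bench near the robot. Leave it alone
- jar: loose bystander: screw jar, 64 mm across, 85 mm tall, standing. Leave it alone
- tape: loose bystander: tape measure, 65 x 36 x 62 mm, standing. Leave it alone
- socket: loose bystander: steel wrench socket, 24 mm across, 26 mm tall, standing loose on top of the selector box by the middle of its far edge, 114 mm from the dial's axis. Leave it alone
There are look-alikes about, which are no part of the job. Leave any orange look-alike of the part that bears start alone.

How it is judged:
By the outcome, as a careful person would: the job done as asked, in the order asked, and still so for the second after the job is handed in, with the robot touching nothing.
It also fails if it takes over 54 s, if anything falls off the work surface, if the arm or the gripper's body presses on something with over 40 N, if the wrist force passes 120 N, or if a joint passes its speed limit or range.

## Robot

A 7-joint arm with a two-finger parallel gripper is mounted at the origin on the work surface. World frame = base frame: x ahead of the robot, y to its left, z up, the work surface at z = 0. Lengths are in m, angles in rad, forces in N, time in s.
With the tool pointing down it reaches from about 0.425 to 0.875 m from the base axis. Payload 4.7 kg.
Tool frame: the origin (TCP) lies on the centre line of the jaws, within the pads' length; the fingertips stand ahead of it and the grasp point (between the pads) lies 2 mm behind it (nose_length is the z of the fingertips in the tool frame, in m); z points along the fingers, y is the line along which they close (so a half turn about z gives the same grasp; the last joint's range is limited). The gripper opens to 87 mm and grips with 3 to 60 N. Pads are 19 mm wide; open, the fingers measure 117 mm over their backs; the gripper's body (75 mm by 190 mm) begins 51 mm behind the grasp point.
Start: joints at [-1.22, 0.321, -0.07, 1.45, 0.023, 1.371, -0.057], TCP at [0.215, 0.613, 0.205] pointing down, gripper open.
Joint ranges: [-2.86, 2.86], [-0.3, 2.09], [-1.38, 1.24], [0.06, 2.45], [-1.56, 4.7], [0.09, 2.05], [-2.69, 2.69]. Speed limits (rad/s): [2.57, 2.57, 3.14, 3.14, 3.14, 3.14, 3.14].

## Interface

Orientations are given as a rotation vector (axis times angle).
In Python, from bench import * gives the robot as it stands.
- The arm moves only by the tool send_rows, never from a script. Its arguments are lists of equal length, an entry for each row: "xyz": the shift along the tool's x, y, z in mm, a list of three; "dr": the turn, a rotation vector about the tool's x, y, z in rad, a list of three. A call has exactly 10 rows; each row is the pose to reach, as a shift and turn from the pose commanded when the call began, along the tool's axes at that moment; what a row does not reach only later rows make up. A row lasts 1/12 s, in which the tool goes at most 41.7 mm and 7.16 degrees, less where a joint would pass 70% of its speed; a pose out of reach is approached as far as the arm can. A call with a gripper value outside its range is refused whole. "jaw" is the finger opening in mm, from 0 to 87, set as the call begins (left out, the last holds). The fingers move at their own pace and stop on an object; "grip_force" is the grip in N (left out, the last holds). Time passes only in rows, so rows that repeat a pose let the fingers close, or fill a call up. It gives the time, the measured TCP pose, the force, the opening and the grip force at its end, in the units of the state.
- get_state(): the state, without advancing time (a new reading comes with each control period).
- get_image(name): name is "scene" or "top"; returns the picture (420x560x3 uint8, red, green, blue); there is no depth.
- calibration(name): a dict with "vfov" (degrees; the focal length in pixels is half the picture's height over the tangent of half this angle, whatever the lens; pixels are square), "cx", "cy" (the principal point, pixels), "rvec" (rotation vector, rad) and "tvec" (3), from world to camera coordinates, as OpenCV has them. Camera axes: x right, y down, z forward; pixel columns grow to the right and rows downward; lengths in m; the calibration is good to about 2 mm. A picture is of the moment at which its call begins. calibration takes no time and is no camera call.
- close_job(): hands the job in; it is judged then, once.
The state is a dict: "time": time; "joint_positions": joint angles; "qd": joint speeds; "joint_torque": joint torques, N m; "position": TCP position; "tool_rot": TCP orientation; "ft_force": force on the tool from outside, world axes, zero at the start; "torque": the same for the moment, N m; "grip_width": opening from 0.0 (shut) to 1.0 (fully open); "grip_force": force on a finger pad.
Only numpy, scipy, OpenCV 4.12 (cv2) and the standard library are available. Lean on these libraries where they do the work, as an engineer would, in place of code of your own. Each camera call takes 0.05 s, during which the arm holds its last target. There are 200 camera calls.

## Working session

There is one attempt and no reset: what is moved stays moved. The work goes in short steps, Python scripts to look and compute and a tool call to move; the robot and the scene stay as the last step left them, time stands still between calls to the robot, and variables do not carry over. Pictures are saved under pics/ and viewed, at most 10 in all, crops included, and the job is handed in when it is done.

Besides the shell and the picture viewer there is one more tool, called after "Call:" as a command line: name --argument value ..., lists and objects as JSON in quotes. send_rows: Moves the arm, as the interface text tells. Its arguments: {"type":"object","properties":{"xyz":{"type":"array"},"dr":{"type":"array"},"jaw":{"type":"number"},"grip_force":{"type":"number"}},"required":["xyz","dr"]}

```bash
mkdir -p pics; ls; cat > h.py <<'E'
from bench import *
import numpy as np, cv2
from scipy.spatial.transform import Rotation as R
def cam(n):
    c=calibration(n); f=210/np.tan(np.radians(c['vfov'])/2)
    return c,np.array([[f,0,c['cx']],[0,f,c['cy']],[0,0,1.]])
def px2w(n,u,v,z):
    c,K=cam(n); M=cv2.Rodrigues(np.array(c['rvec'],float))[0]; t=np.array(c['tvec'],float)
    d=M.T@np.linalg.inv(K)@[u,v,1]; o=-M.T@t
    return o+d*(z-o[2])/d[2]
def w2px(n,p):
    c,K=cam(n); return cv2.projectPoints(np.array(p,float).reshape(-1,1,3),np.array(c['rvec'],float),np.array(c['tvec'],float),K,None)[0][:,0]
def snap(n,f,crop=None,s=1):
    im=get_image(n)[:,:,::-1]
    if crop: a,b,c,d=crop; im=im[b:d,a:c]
    cv2.imwrite('pics/'+f,cv2.resize(im,None,fx=s,fy=s,interpolation=cv2.INTER_CUBIC))
def shift(target):
    s=get_state(); return R.from_rotvec(s['tool_rot']).inv().apply(np.array(target)-s['position'])*1000
E
python3 -c "
from h import *
snap('top','top0.png',None,1.42);snap('scene','sc0.png',None,1.42)
print(calibration('top'),calibration('scene'));s=get_state();print(s, R.from_rotvec(s['tool_rot']).as_matrix().round(3))
try: print(nose_length)
except Exception as e: print(e)
"
```

```text
pics
{'vfov': 42.34234417089536, 'cx': 270.08917485056037, 'cy': 218.13344105535285, 'rvec': array([ 2.17080333, -2.21817251,  0.0762893 ]), 'tvec': array([0.04982477, 0.53704184, 1.59320365])} {'vfov': 51.38598015209255, 'cx': 281.2156362770167, 'cy': 211.2881120981337, 'rvec': array([ 1.59472362,  1.99395158, -0.77559773]), 'tvec': array([ 0.08597767, -0.33459986,  1.50212788])}
{'time': 0.1, 'joint_positions': array([-1.21994492,  0.32172119, -0.07007151,  1.45155954,  0.02261395,
        1.37079573, -0.05688991]), 'qd': array([ 1.15888131e-03, -3.39195019e-03,  6.01585821e-04, -4.59513524e-03,
        7.42523506e-04, -3.76297544e-05, -1.25719612e-04]), 'joint_torque': array([-2.78187972e-04, -4.92575920e+01, -4.06006370e-01, -3.13397706e+01,
       -6.42354065e-02,  3.95157421e-02,  6.37505195e-05]), 'position': array([0.21466113, 0.61297367, 0.20408551]), 'tool_rot': array([-5.26398824e-01, -3.09700015e+00,  2.65215034e-03]), 'ft_force': array([0.42799166, 0.41450707, 0.36217275]), 'torque': array([ 0.01002218, -0.05863592,  0.00986458]), 'grip_force': 0.0, 'grip_width': 0.9995524300602346} [[-0.944  0.33  -0.   ]
 [ 0.33   0.944 -0.002]
 [-0.    -0.002 -1.   ]]
0.017
```

View pics/top0.png

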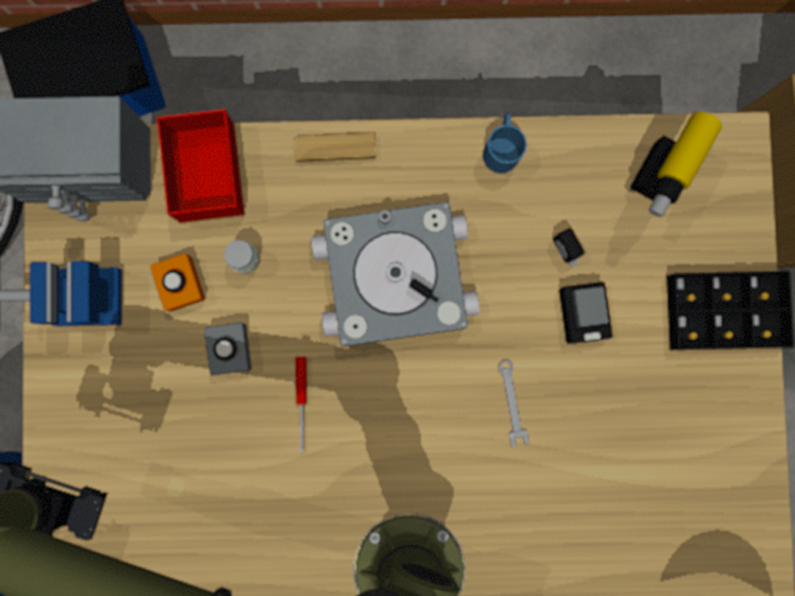

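View pics/sc0.png

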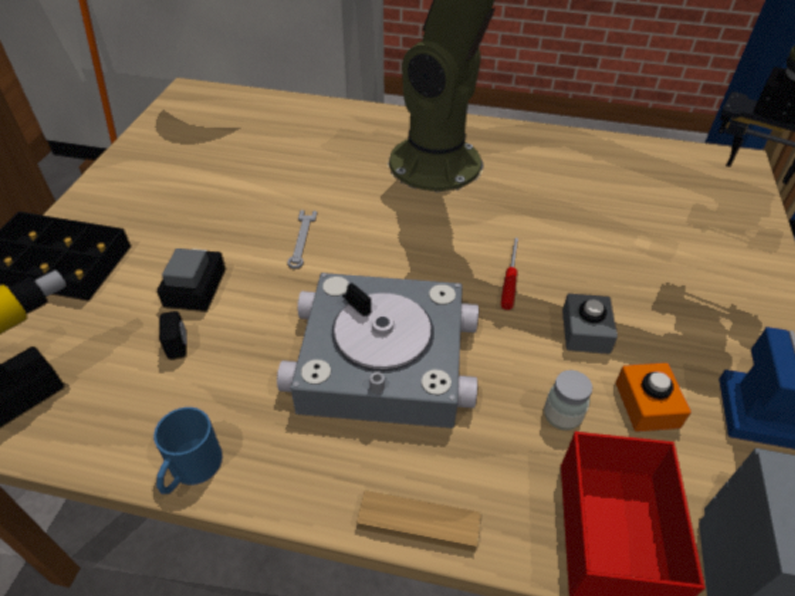

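The top view shows the dial centre near (396,272) in the scaled picture, and the tab pointing towards the blank tag at (449,313). The grey start box is at (225,348), and the orange look-alike is at (175,281). I'll zoom in to read the dots.

```bash
python3 -c "
from h import *
snap('top','top1.png',(215,135,345,250),6)
print(w2px('top',[[0,0,0],[.6,0,0],[.6,.3,0]]))
"
```

```text
[[287.0462358  400.90702784]
 [282.310021   197.6028722 ]
 [182.37240659 199.69771065]]
```

View pics/top1.png

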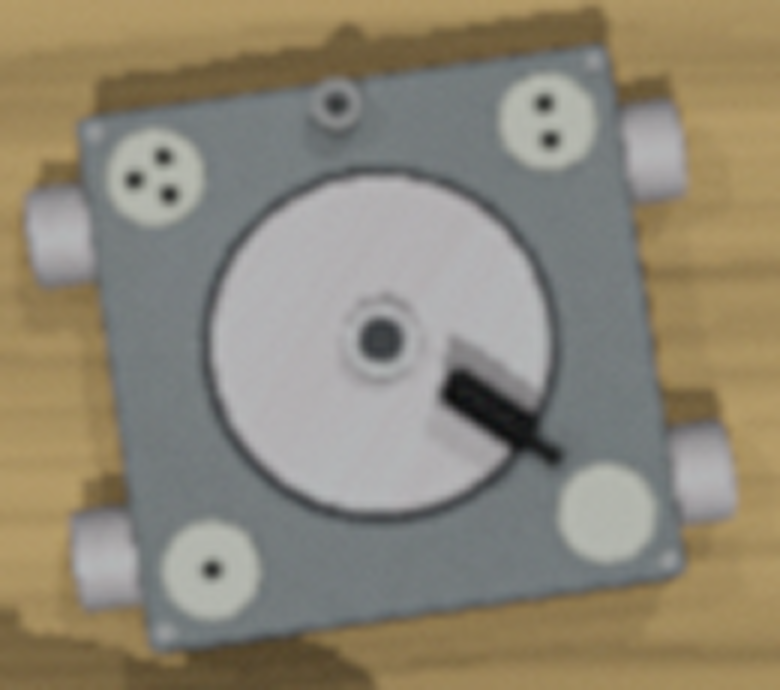

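Three dots are at the top-left tag, crop (155,177). Two dots are at (547,120), one at (211,570) and the blank at (606,513). The hub is at (380,340) and the pointer tip at (560,460).

```bash
cat > geo.py <<'E'
from h import *
f=lambda u,v,z:px2w('top',215+u/6-.4,135+v/6-.4,z)
T={k:f(u,v,.078) for k,(u,v) in dict(three=(155,177),two=(547,120),one=(211,570),blank=(606,513)).items()}
C=np.mean(list(T.values()),axis=0)
az=lambda p:np.degrees(np.arctan2(p[1]-C[1],p[0]-C[0]))
E
python3 -c "
from geo import *
for k in T: print(k,T[k],np.hypot(*(T[k]-C)[:2]),az(T[k]))
print('C',C,'hub',f(380,340,.1))
tip=f(558,458,.09); print('tip',tip,az(tip),np.hypot(*(tip-C)[:2]))
# button: top & scene triangulation
a=np.array([224.5,347.5])/1.42; b=np.array([594,309])/1.42
from scipy.optimize import least_squares
r=least_squares(lambda p:np.r_[w2px('top',p)[0]-a,w2px('scene',p)[0]-b],[.45,.3,.06]);print('btn',r.x,r.fun)
d=np.array([396,272])/1.42
im=get_image('top')[:,:,::-1];im2=get_image('scene')[:,:,::-1]
A=cv2.resize(im[220:270,135:185],None,fx=8,fy=8,interpolation=cv2.INTER_CUBIC);B=cv2.resize(im2[200:250,390:440],None,fx=8,fy=8,interpolation=cv2.INTER_CUBIC)
cv2.imwrite('pics/btn.png',np.hstack([A,B]))
"
```

```text
three [0.69138115 0.12050349 0.078     ] 0.1341833012127197 51.99048043386778
two [ 0.71505863 -0.06779022  0.078     ] 0.1346061316006512 -37.83691199103063
one [0.50273783 0.09740431 0.078     ] 0.13440948672828737 142.06800176318728
blank [ 0.52583075 -0.09100025  0.078     ] 0.13440709789116803 -128.09313849121574
C [0.60875209 0.01477933 0.078     ] hub [0.60836108 0.01520686 0.1       ]
tip [ 0.55167714 -0.06788671  0.09      ] -124.62228610521515 0.10045508615364845
btn [0.4657649  0.36444031 0.06048302] [-0.8558341  -0.01824805 -0.72827091 -0.03781129]
```

View pics/btn.png

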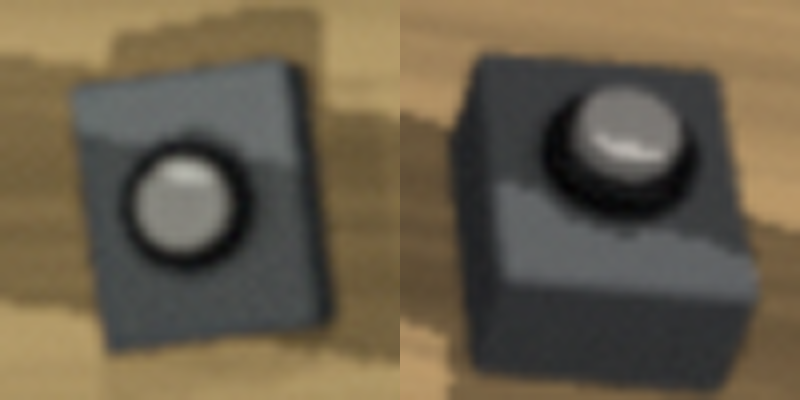

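Button: the white cap is at (183,203) in the top crop and (629,128) in the scene crop. It's a grey box, so it's the right one. The dial needs about +176.6°. I'll close the fingers and move over to the clockwise side of the tab, turning the tool as I go.

Call:
send_rows --xyz '[[-26,-24,0],[-52,-48,0],[-78,-73,0],[-104,-97,0],[-130,-121,0],[-156,-145,0],[-182,-169,0],[-208,-194,0],[-234,-218,0],[-260,-242,0]]' --dr '[[0,0,0.11],[0,0,0.22],[0,0,0.33],[0,0,0.44],[0,0,0.55],[0,0,0.66],[0,0,0.77],[0,0,0.88],[0,0,0.99],[0,0,1.1]]' --jaw 0 --grip_force 10

```text
time: 1.08
position: [0.3807, 0.2975, 0.2052]
tool_rot: [-2.074, -2.359, -0.001]
ft_force: [1.4, 0.5, -0.1]
grip_width: 0.328
grip_force: 0.0
```

```bash
cat >> geo.py <<'E'
def goal(theta,d,z,r=.06):
    "shift mm and rotvec (tool) to pose: radial r, d behind tab midplane"
    th=np.radians(theta); u=np.array([np.cos(th),np.sin(th),0]); t=np.array([-u[1],u[0],0])
    p=np.array([C[0],C[1],0])+r*u-d*t+[0,0,z]
    s=get_state(); R0=R.from_rotvec(s['tool_rot']); Rg=R.from_matrix(np.c_[t,u,[0,0,-1.]])
    print('shift',R0.inv().apply(p-s['position']).round(4)*1000,'dr',(R0.inv()*Rg).as_rotvec().round(4),'q',s['joint_positions'].round(2),'F',s['ft_force'].round(1),'t',s['time'])
E
python3 -c "
from geo import *
goal(-124.6,.035,.204)"
```

```text
shift [-330.8  123.7    1.1] dr [-5.0000e-04 -6.0000e-04  2.3033e+00] q [-0.94 -0.04  0.22  1.86  0.01  1.32 -0.6 ] F [ 1.4  0.5 -0.1] t 1.0833
```

Call:
send_rows --xyz '[[-33,12,0],[-66,24,0],[-99,37,0],[-132,49,0],[-165,62,0],[-198,74,0],[-231,86,0],[-264,99,0],[-297,111,0],[-331,124,0]]' --dr '[[0,0,0.12],[0,0,0.24],[0,0,0.36],[0,0,0.48],[0,0,0.6],[0,0,0.72],[0,0,0.84],[0,0,0.96],[0,0,1.08],[0,0,1.2]]'

```text
time: 1.92
position: [0.5478, -0.0136, 0.2053]
tool_rot: [-3.044, -0.776, -0.001]
ft_force: [1.3, 0.2, -0.8]
grip_width: 0.007
grip_force: 0.0
```

```bash
python3 -c "
from geo import *
goal(-124.6,.035,.204)"
```

```text
shift [-2.2  0.   1.3] dr [-7.0000e-04 -5.0000e-04  1.1033e+00] q [-0.57  0.11  0.59  1.73 -0.06  1.33 -1.04] F [ 1.3  0.2 -0.8] t 1.9167
```

Call:
send_rows --xyz '[[0,0,0],[0,0,0],[0,0,0],[0,0,0],[0,0,0],[0,0,0],[0,0,0],[0,0,0],[0,0,0],[0,0,0]]' --dr '[[0,0,0.12],[0,0,0.24],[0,0,0.36],[0,0,0.48],[0,0,0.6],[0,0,0.72],[0,0,0.84],[0,0,0.96],[0,0,1.1],[0,0,1.1]]'

```text
time: 2.75
position: [0.5473, -0.0123, 0.205]
tool_rot: [-3.002, 0.927, 0.0]
ft_force: [-0.2, -0.8, -0.3]
grip_width: 0.003
grip_force: 0.0
```

```bash
python3 -c "
from geo import *
goal(-124.6,.035,.122)"
```

```text
shift [ 0.2  2.8 83. ] dr [-0.      0.0001  0.0051] q [-0.63  0.11  0.65  1.73 -0.07  1.33 -2.13] F [-0.2 -0.8 -0.3] t 2.75
```

Call:
send_rows --xyz '[[0,0,12],[0,1,24],[0,2,36],[0,3,48],[0,3,60],[0,3,72],[0,3,83],[4,3,83],[9,3,83],[13,3,83]]' --dr '[[0,0,0],[0,0,0],[0,0,0],[0,0,0],[0,0,0],[0,0,0],[0,0,0],[0,0,0],[0,0,0],[0,0,0]]'

```text
time: 3.58
position: [0.5575, -0.0225, 0.1225]
tool_rot: [-3.003, 0.921, -0.002]
ft_force: [-0.2, -0.2, -0.0]
grip_width: 0.005
grip_force: 0.0
```

```bash
python3 -c "
from geo import *
goal(-124.6,.020,.122)
im=get_image('scene')[:,:,::-1][180:310,200:345];im2=get_image('top')[:,:,::-1][135:265,205:350]
g=lambda i:cv2.resize(i,None,fx=2.75,fy=2.75,interpolation=cv2.INTER_CUBIC)
cv2.imwrite('pics/a.png',np.hstack([g(im),g(im2)]))
# rows for 30 deg rotation about axis at tool (d, -60)
ax=np.array([20,-60])
for i in range(1,11):
    a=np.radians(-3*i); Rm=np.array([[np.cos(a),-np.sin(a)],[np.sin(a),np.cos(a)]])
    print((ax-Rm@ax).round(1),round(a,3))
"
```

```text
shift [1.  0.2 0.5] dr [-0.0005 -0.0012  0.0087] q [-0.59  0.21  0.66  1.81 -0.14  1.17 -2.06] F [-0.2 -0.2 -0. ] t 3.5833
[3.2 1. ] -0.052
[6.4 1.8] -0.105
[9.6 2.4] -0.157
[12.9  2.8] -0.209
[16.2  3.1] -0.262
[19.5  3.2] -0.314
[22.8  3.2] -0.367
[26.1  2.9] -0.419
[29.4  2.5] -0.471
[32.7  2. ] -0.524
```

View pics/a.png

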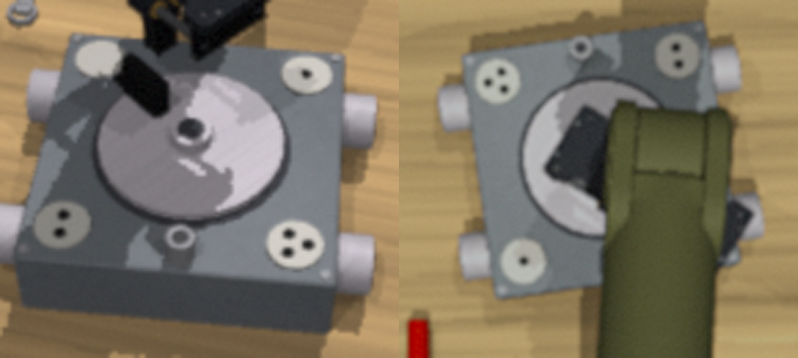

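The finger stands next to the clockwise side of the tab, and everything around it is clear. Now pushing round about the dial axis.

Call:
send_rows --xyz '[[3.2,1,0],[6.4,1.8,0],[9.6,2.4,0],[12.9,2.8,0],[16.2,3.1,0],[19.5,3.2,0],[22.8,3.2,0],[26.1,2.9,0],[29.4,2.5,0],[32.7,2.0,0]]' --dr '[[0,0,-0.052],[0,0,-0.105],[0,0,-0.157],[0,0,-0.209],[0,0,-0.262],[0,0,-0.314],[0,0,-0.367],[0,0,-0.419],[0,0,-0.471],[0,0,-0.524]]'

```text
time: 4.52
position: [0.5831, -0.0422, 0.1228]
tool_rot: [-3.139, 0.108, -0.002]
ft_force: [0.6, -0.3, -0.3]
grip_width: 0.006
grip_force: 0.0
```

```bash
python3 -c "
from geo import *
goal(-94.6,.020,.122)"
```

```text
shift [0.9 1.2 0.8] dr [-0.0003 -0.0013  0.0117] q [-0.48  0.26  0.6   1.74 -0.16  1.18 -1.48] F [ 0.6 -0.3 -0.3] t 4.5167
```

Call:
send_rows --xyz '[[3.2,1,0],[6.4,1.8,0],[9.6,2.4,0],[12.9,2.8,0],[16.2,3.1,0],[19.5,3.2,0],[22.8,3.2,0],[26.1,2.9,0],[29.4,2.5,0],[32.7,2.0,0]]' --dr '[[0,0,-0.052],[0,0,-0.105],[0,0,-0.157],[0,0,-0.209],[0,0,-0.262],[0,0,-0.314],[0,0,-0.367],[0,0,-0.419],[0,0,-0.471],[0,0,-0.524]]'

```text
time: 5.35
position: [0.6156, -0.0464, 0.1228]
tool_rot: [3.06, 0.709, 0.002]
ft_force: [0.2, -0.5, 0.6]
grip_width: 0.004
grip_force: 0.0
```

```bash
python3 -c "
from geo import *
goal(-64.6,.020,.122)
snap('scene','b.png',(190,100,360,310),2.8)"
```

```text
shift [0.  1.8 0.8] dr [ 0.0004 -0.0012  0.0121] q [-0.39  0.33  0.52  1.66 -0.17  1.2  -0.95] F [ 0.2 -0.5  0.6] t 5.35
```

View pics/b.png

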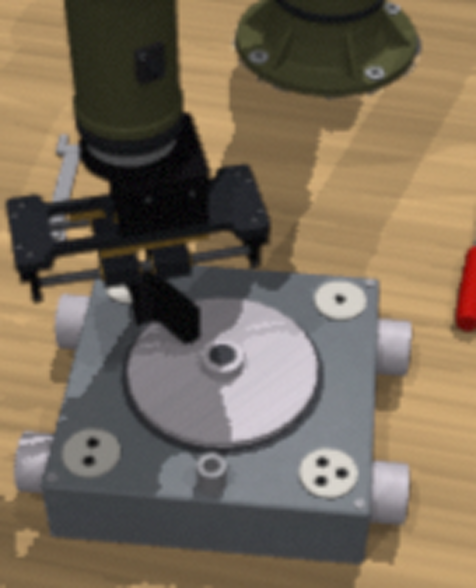

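```bash
python3 -c "
from geo import *
print('nose',nose_length)
s=get_state();p=s['position'];M=R.from_rotvec(s['tool_rot'])
P=[p,p+[0,0,-.017]]+[p+M.apply([a,b,.017]) for a in(-.0095,.0095) for b in (-.015,.015)]
for th in (-124.6,-64.6):
  t=np.radians(th);u=np.array([np.cos(t),np.sin(t),0]);P+=[[C[0],C[1],0]+u*.035+[0,0,.125],[C[0],C[1],0]+u*.085+[0,0,.125],[C[0],C[1],0]+u*.103+[0,0,.09]]
print(((w2px('scene',P)-[190,100])*2.8).round())
im=cv2.imread('pics/b.png')[230:400,60:340];cv2.imwrite('pics/b2.png',cv2.convertScaleAbs(cv2.resize(im,None,fx=2.8,fy=2.8),alpha=2.2,beta=20))"
```

```text
nose 0.017
[[146. 327.]
 [147. 340.]
 [163. 329.]
 [127. 335.]
 [167. 346.]
 [131. 352.]
 [192. 308.]
 [154. 276.]
 [142. 293.]
 [178. 338.]
 [117. 347.]
 [ 98. 379.]]
```

View pics/b2.png

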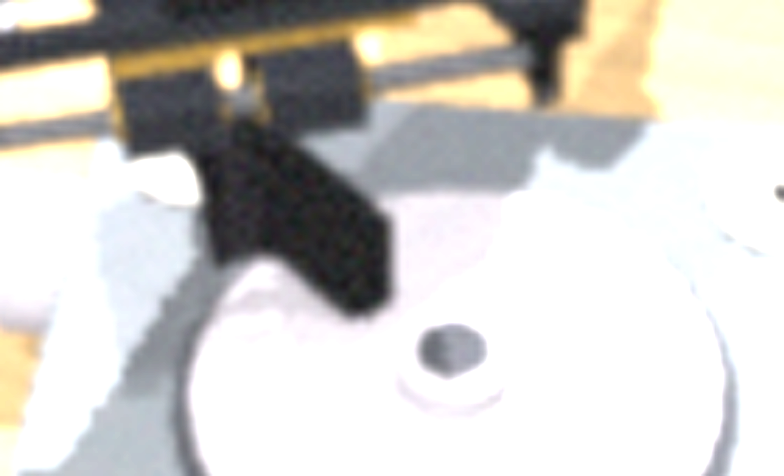

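```bash
python3 -c "
from geo import *
for p in ([.5575,-.0225],[.6156,-.0464]):
  print(w2px('scene',[p+[z] for z in (.1058,.123,.14,.157)]).round(1).tolist())
s=get_state();print(s['time'],s['position'],s['ft_force'],s['grip_width'])
im=cv2.imread('pics/a.png')[0:130,60:280];im2=cv2.imread('pics/b.png')[170:350,0:300]
g=lambda i,s:cv2.convertScaleAbs(cv2.resize(i,None,fx=s,fy=s,interpolation=cv2.INTER_CUBIC),alpha=3,beta=20)
A=g(im,1.8);B=g(im2,1.6)
H=np.zeros((300,A.shape[1]+B.shape[1],3),np.uint8);H[:A.shape[0],:A.shape[1]]=A;H[:B.shape[0],A.shape[1]:]=B[:300]
cv2.imwrite('pics/ab.png',H[:,:900][:, :800]);print(H.shape)"
```

```text
[[258.6, 205.6], [258.4, 200.6], [258.3, 195.5], [258.1, 190.4]]
[[242.5, 221.4], [242.1, 216.4], [241.7, 211.4], [241.3, 206.2]]
5.4 [ 0.61616512 -0.0462624   0.12278025] [0.79176027 0.75599518 0.70799697] 0.010062652652197633
(300, 876, 3)
```

View pics/ab.png

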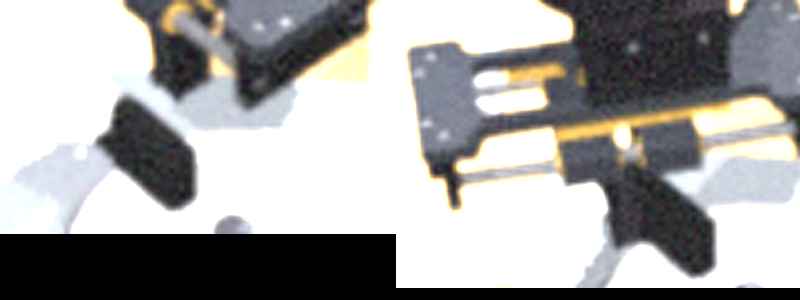

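The tab hasn't moved. In both pictures the fingertips sit about 20 mm or more higher than nose_length implies, so they passed over the tab. I'll go back behind it and come in lower.

Call:
send_rows --xyz '[[0,0,-12],[-6,-7,-12],[-12,-14,-12],[-18,-21,-12],[-24,-28,-12],[-30,-35,-12],[-36,-42,-12],[-42,-49,-12],[-47,-56,-12],[-47,-56,-12]]' --dr '[[0,0,0.0],[0,0,0.12],[0,0,0.24],[0,0,0.36],[0,0,0.48],[0,0,0.6],[0,0,0.72],[0,0,0.84],[0,0,0.96],[0,0,1.06]]'

```text
time: 6.23
position: [0.5472, -0.0156, 0.1353]
tool_rot: [-2.993, 0.949, 0.0]
ft_force: [-0.3, 0.2, 0.5]
grip_width: 0.005
grip_force: 0.0
```

```bash
python3 -c "
from geo import *
goal(-124.6,.030,.122)"
```

```text
shift [ 3.4  0.  13.3] dr [-0.0017  0.0008 -0.01  ] q [-0.6   0.17  0.65  1.82 -0.11  1.19 -2.11] F [-0.3  0.2  0.5] t 6.2333
```

Call:
send_rows --xyz '[[0,0,6],[0,0,12],[0,0,17],[0,0,22],[0,0,26],[0,0,28],[0,0,28],[4,0,28],[8,0,28],[11,0,28]]' --dr '[[0,0,0],[0,0,0],[0,0,0],[0,0,0],[0,0,0],[0,0,0],[0,0,0],[0,0,0],[0,0,0],[0,0,0]]'

```text
time: 7.07
position: [0.558, -0.0233, 0.1064]
tool_rot: [-2.998, 0.939, -0.002]
ft_force: [0.2, 0.2, -0.4]
grip_width: 0.001
grip_force: 0.0
```

Call:
send_rows --xyz '[[3.2,1,0],[6.4,1.8,0],[9.6,2.4,0],[12.9,2.8,0],[16.2,3.1,0],[19.5,3.2,0],[22.8,3.2,0],[26.1,2.9,0],[29.4,2.5,0],[32.7,2.0,0]]' --dr '[[0,0,-0.052],[0,0,-0.105],[0,0,-0.157],[0,0,-0.209],[0,0,-0.262],[0,0,-0.314],[0,0,-0.367],[0,0,-0.419],[0,0,-0.471],[0,0,-0.524]]'

```text
time: 7.9
position: [0.5824, -0.0431, 0.106]
tool_rot: [-3.138, 0.127, 0.003]
ft_force: [-2.5, 0.1, 1.0]
grip_width: 0.003
grip_force: 1.1
```

```bash
python3 -c "
from geo import *
goal(-94.6,.020,.107)
i=get_image('scene')[:,:,::-1][160:290,190:345]
g=lambda i:cv2.convertScaleAbs(cv2.resize(i,None,fx=4,fy=4,interpolation=cv2.INTER_CUBIC),alpha=2,beta=20)
cv2.imwrite('pics/c.png',g(i))"
```

```text
shift [ 1.6  0.2 -1. ] dr [-0.0005  0.0018 -0.0003] q [-0.47  0.28  0.58  1.76 -0.17  1.15 -1.49] F [-2.5  0.1  1. ] t 7.9
```

View pics/c.png

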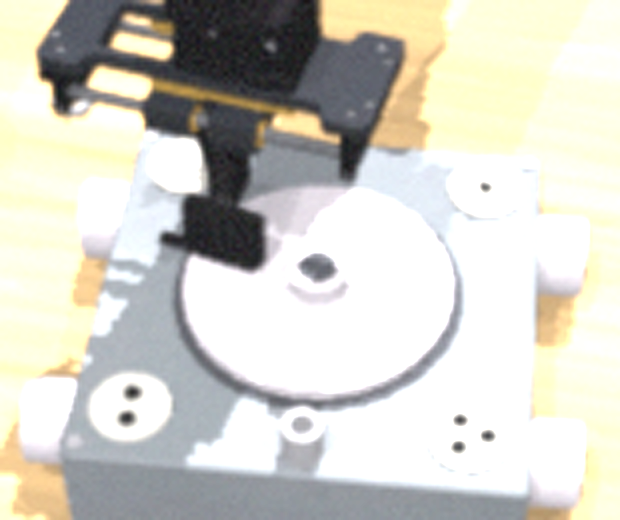

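It's pushing now, with 2.5 N as expected. The tab stands at roughly -95° and the finger is behind it. I'll continue.

Call:
send_rows --xyz '[[3.2,1,0],[6.4,1.8,0],[9.6,2.4,0],[12.9,2.8,0],[16.2,3.1,0],[19.5,3.2,0],[22.8,3.2,0],[26.1,2.9,0],[29.4,2.5,0],[32.7,2.0,0]]' --dr '[[0,0,-0.052],[0,0,-0.105],[0,0,-0.157],[0,0,-0.209],[0,0,-0.262],[0,0,-0.314],[0,0,-0.367],[0,0,-0.419],[0,0,-0.471],[0,0,-0.524]]'

```text
time: 8.78
position: [0.6148, -0.0485, 0.106]
tool_rot: [3.065, 0.688, -0.002]
ft_force: [-1.6, -0.9, 0.1]
grip_width: 0.009
grip_force: 1.1
```

Call:
send_rows --xyz '[[3.2,1,0],[6.4,1.8,0],[9.6,2.4,0],[12.9,2.8,0],[16.2,3.1,0],[19.5,3.2,0],[22.8,3.2,0],[26.1,2.9,0],[29.4,2.5,0],[32.7,2.0,0]]' --dr '[[0,0,-0.052],[0,0,-0.105],[0,0,-0.157],[0,0,-0.209],[0,0,-0.262],[0,0,-0.314],[0,0,-0.367],[0,0,-0.419],[0,0,-0.471],[0,0,-0.524]]'

```text
time: 9.62
position: [0.6456, -0.0374, 0.1061]
tool_rot: [2.782, 1.457, -0.002]
ft_force: [-1.5, -1.2, 1.6]
grip_width: 0.007
grip_force: 1.2
```

```bash
python3 -c "
from geo import *
goal(-34.6,.020,.107)"
```

```text
shift [ 2.   0.1 -0.9] dr [ 0.0003  0.0017 -0.0019] q [-0.3   0.39  0.4   1.59 -0.16  1.19 -0.47] F [-1.5 -1.2  1.6] t 9.6167
```

Call:
send_rows --xyz '[[3.2,1,0],[6.4,1.8,0],[9.6,2.4,0],[12.9,2.8,0],[16.2,3.1,0],[19.5,3.2,0],[22.8,3.2,0],[26.1,2.9,0],[29.4,2.5,0],[32.7,2.0,0]]' --dr '[[0,0,-0.052],[0,0,-0.105],[0,0,-0.157],[0,0,-0.209],[0,0,-0.262],[0,0,-0.314],[0,0,-0.367],[0,0,-0.419],[0,0,-0.471],[0,0,-0.524]]'

```text
time: 10.45
position: [0.6669, -0.0123, 0.1064]
tool_rot: [2.309, 2.126, -0.001]
ft_force: [0.9, -3.1, 0.4]
grip_width: 0.003
grip_force: 1.2
```

Call:
send_rows --xyz '[[3.2,1,0],[6.4,1.8,0],[9.6,2.4,0],[12.9,2.8,0],[16.2,3.1,0],[19.5,3.2,0],[22.8,3.2,0],[26.1,2.9,0],[29.4,2.5,0],[32.7,2.0,0]]' --dr '[[0,0,-0.052],[0,0,-0.105],[0,0,-0.157],[0,0,-0.209],[0,0,-0.262],[0,0,-0.314],[0,0,-0.367],[0,0,-0.419],[0,0,-0.471],[0,0,-0.524]]'

```text
time: 11.28
position: [0.6726, 0.0208, 0.1068]
tool_rot: [1.678, 2.651, 0.001]
ft_force: [2.1, -1.3, 0.5]
grip_width: 0.007
grip_force: 1.2
```

```bash
cat > ang.py <<'E'
from geo import *
from scipy.ndimage import map_coordinates
def ang(lo,hi,cam='scene'):
    "darkest direction of the pointer (z=.09, r 88..101 mm) over the grey top, plus weighted centroid"
    g=cv2.cvtColor(get_image(cam),cv2.COLOR_RGB2GRAY).astype(float)
    out=[]
    th=np.arange(lo,hi,1.)
    for t in th:
        u=np.array([np.cos(np.radians(t)),np.sin(np.radians(t))])
        P=[[*(C[:2]+r*u),.09] for r in np.arange(.090,.1011,.002)]
        q=w2px(cam,P); out.append(map_coordinates(g,[q[:,1],q[:,0]],order=1).mean())
    out=np.array(out);w=np.clip(np.median(out)-10-out,0,None)
    print(cam,'min',th[out.argmin()],'centroid',(w*th).sum()/w.sum()); print(dict(zip(th[::3].astype(int).tolist(),out[::3].astype(int).tolist())))
E
python3 -c "
from ang import *
goal(25.4,.020,.107)
ang(0,80)"
```

```text
shift [ 2.  -0.2 -0.3] dr [ 0.0028  0.0032 -0.0013] q [-0.23  0.43  0.2   1.52 -0.09  1.2   0.43] F [ 2.1 -1.3  0.5] t 11.2833
scene min 19.0 centroid 16.200201882995586
{0: 58, 3: 60, 6: 66, 9: 78, 12: 68, 15: 55, 18: 17, 21: 27, 24: 68, 27: 71, 30: 72, 33: 73, 36: 71, 39: 79, 42: 84, 45: 83, 48: 85, 51: 92, 54: 90, 57: 88, 60: 96, 63: 103, 66: 105, 69: 111, 72: 115, 75: 116, 78: 122}
```

Call:
send_rows --xyz '[[3.2,1,0],[6.4,1.8,0],[9.6,2.4,0],[12.9,2.8,0],[16.2,3.1,0],[19.5,3.2,0],[22.8,3.2,0],[26.1,2.9,0],[29.4,2.5,0],[29.4,2.5,0]]' --dr '[[0,0,-0.052],[0,0,-0.105],[0,0,-0.157],[0,0,-0.209],[0,0,-0.262],[0,0,-0.314],[0,0,-0.367],[0,0,-0.419],[0,0,-0.471],[0,0,-0.471]]'

```text
time: 12.17
position: [0.6615, 0.0506, 0.1066]
tool_rot: [1.014, 2.971, 0.002]
ft_force: [2.3, 0.5, -0.5]
grip_width: 0.006
grip_force: 1.0
```

```bash
python3 -c "
from ang import *
goal(52.4,.020,.107)
ang(30,70)"
```

```text
shift [-0.1 -0.5 -0.4] dr [ 0.0021  0.0017 -0.0016] q [-0.2   0.4   0.11  1.54 -0.05  1.19  0.83] F [ 2.3  0.5 -0.5] t 12.1667
scene min 45.0 centroid 44.45991193932485
{30: 55, 33: 54, 36: 55, 39: 56, 42: 48, 45: 21, 48: 41, 51: 80, 54: 83, 57: 94, 60: 91, 63: 87, 66: 87, 69: 91}
```

Call:
send_rows --xyz '[[1.1,0.3,0],[2.2,0.6,0],[3.3,0.9,0],[4.4,1.2,0],[5.4,1.5,0],[5.4,1.5,0],[5.4,1.5,0],[0,0,0],[-8,0,0],[-15,0,-5]]' --dr '[[0,0,-0.018],[0,0,-0.035],[0,0,-0.052],[0,0,-0.07],[0,0,-0.087],[0,0,-0.087],[0,0,-0.087],[0,0,-0.087],[0,0,-0.087],[0,0,-0.087]]'

```text
time: 13.05
position: [0.6711, 0.0399, 0.1095]
tool_rot: [-0.884, -3.011, 0.003]
ft_force: [-0.0, -1.3, -0.6]
grip_width: 0.006
grip_force: 0.0
```

Call:
send_rows --xyz '[[0,0,-15],[0,0,-30],[0,0,-45],[0,0,-60],[-20,-25,-75],[-40,-50,-80],[-60,-75,-80],[-80,-100,-80],[-100,-125,-80],[-100,-125,-80]]' --dr '[[0,0,0],[0,0,0],[0,0,0],[0,0,0],[0,0,0],[0,0,0],[0,0,0],[0,0,0],[0,0,0],[0,0,0]]'

```text
time: 13.88
position: [0.6875, -0.1303, 0.1909]
tool_rot: [0.902, 3.009, -0.011]
ft_force: [-0.8, -1.8, 0.2]
grip_width: 0.01
grip_force: 0.0
```

```bash
python3 -c "
from ang import *
goal(52.4,.020,.107)
ang(35,68);ang(35,68,'top')
# tab top in both cameras: predicted corners for manual check
i=get_image('scene')[:,:,::-1][190:290,210:350];j=get_image('top')[:,:,::-1][135:235,220:340]
g=lambda i:cv2.convertScaleAbs(cv2.resize(i,None,fx=3,fy=3,interpolation=cv2.INTER_CUBIC),alpha=1.6,beta=15)
cv2.imwrite('pics/d.png',np.hstack([g(i),g(j)]));cv2.imwrite('pics/d_scene.png',i);cv2.imwrite('pics/d_top.png',j)"
```

```text
shift [121.5 136.7  82.7] dr [-0.0067  0.0029  0.0735] q [ 0.02  0.43  0.18  1.34 -0.07  1.38  1.18] F [-0.8 -1.8  0.2] t 13.8833
scene min 51.0 centroid 50.826723560589365
{35: 60, 38: 61, 41: 63, 44: 63, 47: 52, 50: 25, 53: 33, 56: 88, 59: 103, 62: 103, 65: 105}
top min 55.0 centroid 54.59646891885912
{35: 133, 38: 121, 41: 109, 44: 114, 47: 126, 50: 116, 53: 64, 56: 57, 59: 116, 62: 132, 65: 134}
```

View pics/d.png

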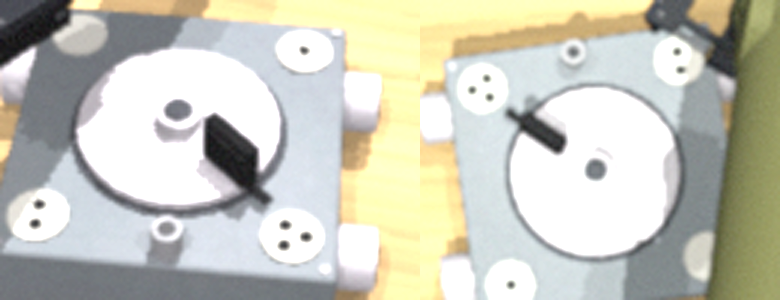

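View d shows the pointer near the three-dot tag. In the top panel the tip is at (508,111), the hub at (596,169) and the tag at (482,88), which looks about 2° past. I'll refine this numerically.

```bash
cat > ref.py <<'E'
from geo import *
from scipy.optimize import least_squares
from scipy.ndimage import map_coordinates
def tags(cam,g,guess):
    out=[]
    for p in guess:
        # maximise the disc-edge contrast
        a=np.linspace(0,2*np.pi,60,endpoint=False)
        def ring(q,r): 
            w=w2px(cam,np.c_[q[0]+r*np.cos(a),q[1]+r*np.sin(a),np.full(60,.078)]); return map_coordinates(g,[w[:,1],w[:,0]],order=1)
        best=max(((dx,dy) for dx in np.arange(-.008,.0081,.0008) for dy in np.arange(-.008,.0081,.0008)),
                 key=lambda d:np.mean(ring(p[:2]+d,.020)-ring(p[:2]+d,.0265)))
        out.append(p[:2]+best)
    return np.array(out)
def run(cam):
    g=cv2.cvtColor(get_image(cam),cv2.COLOR_RGB2GRAY).astype(float)
    G=tags(cam,g,[T[k] for k in ('three','one','two')])
    c=(G[1]+G[2])/2; d=G[0]-c; tt=np.degrees(np.arctan2(d[1],d[0])); print(cam,'c',c,'tag az',tt,'r',np.hypot(*d), 'span',np.linalg.norm(G[1]-G[2])/2)
    for z in (.085,.088,.091):
      rs=np.arange(.088,.1021,.002); res=[]
      th=np.arange(tt-15,tt+15,.5)
      A=[]
      for t in th:
        u=np.array([np.cos(np.radians(t)),np.sin(np.radians(t))])
        q=w2px(cam,[[*(c+r*u),z] for r in rs]);A.append(map_coordinates(g,[q[:,1],q[:,0]],order=1))
      A=np.array(A)
      per=[]
      for j in range(len(rs)):
        v=A[:,j]; m=v.argmin(); lo=v.min(); sl=slice(max(m-12,0),m+13); s=v[sl]; half=(lo+min(s[:len(s)//2].max(),s[len(s)//2:].max()))/2
        w=np.clip(half-s,0,None); per.append((w*th[sl]).sum()/w.sum()-tt)
      print(z,'err by r',np.round(per,1))
run('top');run('scene')
# dark tab PCA in top
g=cv2.cvtColor(get_image('top'),cv2.COLOR_RGB2GRAY)
ys,xs=np.where(g<55); 
P=np.array([px2w('top',x,y,.125)[:2] for x,y in zip(xs,ys) if 235<x<290 and 160<y<200])
u0=np.radians(53);d=P-C[:2];rad=d@[np.cos(u0),np.sin(u0)];lat=d@[-np.sin(u0),np.cos(u0)]
k=(rad>.036)&(rad<.082)&(abs(lat)<.03);Q=P[k];m=Q.mean(0);_,_,V=np.linalg.svd(Q-m);v=V[0]*np.sign(V[0][0]);print('tab n',k.sum(),'axis az',np.degrees(np.arctan2(v[1],v[0])),'centre az',az(m),'r',np.hypot(*(m-C[:2])))
E
python3 ref.py
```

```text
top c [0.60809823 0.01480705] tag az 51.76385672296077 r 0.13456516096714627 span 0.13387726331031924
0.085 err by r [1.5 1.9 2.2 2.3 2.3 2.2 2.1 2. ]
0.088 err by r [1.8 2.2 2.4 2.5 2.5 2.4 2.3 2.2]
0.091 err by r [2.1 2.4 2.6 2.7 2.6 2.6 2.5 2.3]
scene c [0.61049823 0.01600705] tag az 51.92698113430725 r 0.13375639320613447 span 0.13412441777302306
0.085 err by r [0.4 0.6 1.2 1.2 1.4 1.5 1.4 1.2]
0.088 err by r [-0.2 -0.6 -0.3  0.2  0.2  0.4  0.5  0.5]
0.091 err by r [-0.8 -1.3 -1.6 -1.1 -0.8 -0.6 -0.5 -0.4]
tab n 94 axis az 52.77722310582894 centre az 56.16206322730096 r 0.06000719670502854
```

Both views say the pointer is about 1.5–2° past. I'll nudge it back from the other side.

```bash
python3 -c "
from ang import *
goal(51.9,-.032,.19)"
```

```text
shift [164.2 130.1   1.2] dr [ 0.0007 -0.0007  0.0968] q [ 0.01  0.43  0.17  1.34 -0.07  1.38  1.18] F [ 0.7  0.1 -0.5] t 14.2333
```

Call:
send_rows --xyz '[[20,16,0],[41,33,0],[62,49,0],[82,65,0],[103,81,0],[123,98,0],[144,114,0],[164,130,0],[164,130,0],[164,130,0]]' --dr '[[0,0,0.02],[0,0,0.04],[0,0,0.06],[0,0,0.08],[0,0,0.097],[0,0,0.097],[0,0,0.097],[0,0,0.097],[0,0,0.097],[0,0,0.097]]'

```text
time: 15.07
position: [0.6203, 0.0833, 0.1914]
tool_rot: [-1.021, -2.971, -0.002]
ft_force: [-0.3, -0.1, 0.2]
grip_width: 0.003
grip_force: 0.0
```

```bash
python3 -c "
from ang import *
goal(51.9,-.032,.107)"
```

```text
shift [-1.2 -1.1 84.4] dr [ 0.0009 -0.0004  0.0032] q [-0.25  0.27  0.09  1.54 -0.03  1.33  0.75] F [-0.3 -0.1  0.2] t 15.0667
```

Call:
send_rows --xyz '[[-1,-1,12],[-1,-1,24],[-1,-1,36],[-1,-1,48],[-1,-1,60],[-1,-1,72],[-1,-1,80],[-1,-1,84],[-1,-1,84],[-5,-1,84]]' --dr '[[0,0,0],[0,0,0],[0,0,0],[0,0,0],[0,0,0],[0,0,0],[0,0,0],[0,0,0],[0,0,0],[0,0,0]]'

```text
time: 15.9
position: [0.6242, 0.0766, 0.1072]
tool_rot: [-1.028, -2.968, -0.001]
ft_force: [1.1, 0.9, 0.9]
grip_width: 0.009
grip_force: 0.0
```

```bash
python3 -c "
from ang import *
goal(51.9,-.0165,.107)"
```

```text
shift [-9.4  1.8  0.2] dr [ 0.0004 -0.0004 -0.0018] q [-0.24  0.34  0.09  1.63 -0.03  1.17  0.77] F [1.1 0.9 0.9] t 15.9
```

Call:
send_rows --xyz '[[-2,0,0],[-4,0,0],[-5,0,0],[-6,0,0],[-7,0,0],[-8,0,0],[-9,0,0],[-9,0,0],[-9,0,0],[-9,0,0]]' --dr '[[0,0,0],[0,0,0],[0,0,0],[0,0,0],[0,0,0],[0,0,0],[0,0,0],[0,0,0],[0,0,0],[0,0,0]]'

```text
time: 16.73
position: [0.6316, 0.0706, 0.1074]
tool_rot: [1.029, 2.968, 0.001]
ft_force: [-0.3, 1.2, 2.9]
grip_width: 0.007
grip_force: 1.5
```

```bash
python3 -c "
from ang import *
goal(51.9,-.0165,.107);import runpy" ; sed -i "s/^run('top');run('scene')/import sys\nfor c_ in sys.argv[1:]: run(c_)/" ref.py; sed -i 's/^u0=.*$/sys.exit()/' ref.py; python3 ref.py scene
```

```text
shift [0.  1.9 0.4] dr [ 0.0008  0.0002 -0.0025] q [-0.23  0.35  0.1   1.61 -0.04  1.18  0.78] F [-0.3  1.2  2.9] t 16.7333
scene c [0.61329823 0.01120705] tag az 54.104650191210595 r 0.13590656440642795 span 0.12897072332127443
0.085 err by r [2.6 2.  1.8 2.1 2.1 2.2 2.1 2.1]
0.088 err by r [2.3 1.3 0.8 0.8 1.1 1.1 1.2 1.2]
0.091 err by r [ 1.9  1.   0.1 -0.2 -0.1  0.1  0.2  0.3]
```

```bash
sed -i "s/^    for z in/    if cam=='scene' and 'fix' in sys.argv: c=np.array([.6105,.0160]); tt=51.93\n    for z in/; s/sys.argv\[1:\]: run/sys.argv[1:2]: run/; s/^from geo/import sys\nfrom geo/" ref.py; python3 ref.py scene fix
```

```text
scene c [0.61329823 0.01120705] tag az 54.104650191210595 r 0.13590656440642795 span 0.12897072332127443
0.085 err by r [0.7 0.8 1.2 1.2 1.4 1.4 1.4 1.3]
0.088 err by r [ 0.1 -0.3 -0.1  0.2  0.3  0.5  0.5  0.5]
0.091 err by r [-0.6 -1.  -1.3 -1.  -0.7 -0.6 -0.5 -0.4]
```

Call:
send_rows --xyz '[[-0.5,0,0],[-1,0,0],[-1.5,0,0],[-1.5,0,0],[-1.5,0,0],[-1.5,0,0],[-1.5,0,0],[-1.5,0,0],[-1.5,0,0],[-1.5,0,0]]' --dr '[[0,0,0],[0,0,0],[0,0,0],[0,0,0],[0,0,0],[0,0,0],[0,0,0],[0,0,0],[0,0,0],[0,0,0]]'

```text
time: 17.77
position: [0.6329, 0.0697, 0.1073]
tool_rot: [1.029, 2.968, 0.001]
ft_force: [-1.0, 3.1, 4.6]
grip_width: 0.009
grip_force: 2.5
```

```bash
python3 ref.py scene fix
```

```text
scene c [0.61009823 0.01720705] tag az 51.204270135893736 r 0.13356234596389246 span 0.13518299151944974
0.085 err by r [-0.3 -0.2 -0.2  0.   0.   0.1  0.1 -0.1]
0.088 err by r [-0.8 -1.3 -1.2 -1.1 -0.9 -0.9 -0.8 -0.8]
0.091 err by r [-1.3 -1.9 -2.3 -2.2 -2.  -1.8 -1.8 -1.7]
```

Call:
send_rows --xyz '[[4,0,0],[8,0,0],[14,0,-2],[14,0,-14],[14,0,-26],[14,0,-40],[14,0,-55],[14,0,-70],[14,0,-84],[14,0,-84]]' --dr '[[0,0,0],[0,0,0],[0,0,0],[0,0,0],[0,0,0],[0,0,0],[0,0,0],[0,0,0],[0,0,0],[0,0,0]]'

```text
time: 18.7
position: [0.6239, 0.0777, 0.1958]
tool_rot: [1.028, 2.962, 0.005]
ft_force: [0.4, -0.2, 0.2]
grip_width: 0.008
grip_force: 0.0
```

```bash
python3 -c "
from h import *
from scipy.optimize import least_squares
a=np.array([157.4,244.9]);b=np.array([418.2,215.8])
r=least_squares(lambda p:np.r_[w2px('top',p)[0]-a,w2px('scene',p)[0]-b],[.45,.3,.06]);print('btn',r.x,r.fun)
B=r.x; s=get_state();print(s['position'],s['ft_force'],s['joint_positions'].round(2),shift([B[0],B[1],.19]))"
```

```text
btn [0.46513207 0.36384651 0.06629461] [-0.3530994  -0.00765238 -0.30054804 -0.01560213]
[0.62388615 0.07774184 0.19584134] [ 0.39103605 -0.18305531  0.15328   ] [-0.25  0.27  0.1   1.53 -0.03  1.33  0.76] [301.91918955 126.14665037   4.9679879 ]
```

Call:
send_rows --xyz '[[30,13,0],[60,25,0],[91,38,0],[121,50,0],[151,63,0],[181,76,0],[211,88,0],[242,101,0],[272,113,0],[302,126,0]]' --dr '[[0,0,0],[0,0,0],[0,0,0],[0,0,0],[0,0,0],[0,0,0],[0,0,0],[0,0,0],[0,0,0],[0,0,0]]'

```text
time: 19.53
position: [0.4616, 0.3647, 0.1911]
tool_rot: [1.03, 2.968, -0.0]
ft_force: [0.1, 0.3, 1.2]
grip_width: 0.009
grip_force: 0.0
```

```bash
python3 ref.py top; python3 ref.py scene; python3 -c "
from h import *
print(get_state()['joint_positions'].round(2),shift([.465,.364,.100]))"
```

```text
top c [0.60889823 0.01480705] tag az 52.032394536406855 r 0.1340715103168195 span 0.13387726331031924
0.085 err by r [0.6 0.9 1.  1.1 1.2 1.2 1.1 1. ]
0.088 err by r [0.8 1.1 1.2 1.3 1.4 1.3 1.2 1.1]
0.091 err by r [1.  1.4 1.4 1.5 1.5 1.5 1.4 1.3]
scene c [0.61089823 0.01600705] tag az 52.062116202520855 r 0.1335100984561602 span 0.13381042980363225
0.085 err by r [-0.4 -0.2  0.   0.2  0.1  0.1  0.1 -0.2]
0.088 err by r [-1.  -1.4 -1.2 -0.9 -0.8 -0.8 -0.8 -0.8]
0.091 err by r [-1.7 -2.1 -2.4 -2.1 -1.8 -1.7 -1.7 -1.7]
[-0.61  0.2  -0.11  1.63  0.02  1.31  0.17] [-2.74364003  1.54522464 90.87160727]
```

The pointer is within about 1° of the tag. Now the button: descend first, then press slowly.

Call:
send_rows --xyz '[[-2,1,12],[-3,2,24],[-3,2,36],[-3,2,48],[-3,2,60],[-3,2,70],[-3,2,80],[-3,2,88],[-3,2,91],[-3,2,91]]' --dr '[[0,0,0],[0,0,0],[0,0,0],[0,0,0],[0,0,0],[0,0,0],[0,0,0],[0,0,0],[0,0,0],[0,0,0]]'

```text
time: 20.57
position: [0.4657, 0.3634, 0.0991]
tool_rot: [-1.029, -2.967, 0.002]
ft_force: [0.3, 0.3, -0.4]
grip_width: 0.007
grip_force: 0.0
```

Call:
send_rows --xyz '[[0,0,2],[0,0,4],[0,0,6],[0,0,8],[0,0,10],[0,0,12],[0,0,14],[0,0,16],[0,0,16],[0,0,16]]' --dr '[[0,0,0],[0,0,0],[0,0,0],[0,0,0],[0,0,0],[0,0,0],[0,0,0],[0,0,0],[0,0,0],[0,0,0]]'

```text
time: 21.4
position: [0.466, 0.3636, 0.0839]
tool_rot: [-1.03, -2.968, 0.0]
ft_force: [0.4, 0.1, 0.1]
grip_width: 0.003
grip_force: 0.0
```

Call:
send_rows --xyz '[[0,0,1],[0,0,2],[0,0,3],[0,0,4],[0,0,5],[0,0,6],[0,0,7],[0,0,8],[0,0,8],[0,0,8]]' --dr '[[0,0,0],[0,0,0],[0,0,0],[0,0,0],[0,0,0],[0,0,0],[0,0,0],[0,0,0],[0,0,0],[0,0,0]]'

```text
time: 22.23
position: [0.4661, 0.3637, 0.076]
tool_rot: [-1.029, -2.968, -0.0]
ft_force: [0.5, 0.6, 0.7]
grip_width: 0.006
grip_force: 0.0
```

Call:
send_rows --xyz '[[0,0,1],[0,0,2],[0,0,3],[0,0,4],[0,0,5],[0,0,6],[0,0,7],[0,0,8],[0,0,8],[0,0,8]]' --dr '[[0,0,0],[0,0,0],[0,0,0],[0,0,0],[0,0,0],[0,0,0],[0,0,0],[0,0,0],[0,0,0],[0,0,0]]'

```text
time: 23.07
position: [0.4661, 0.3636, 0.068]
tool_rot: [-1.03, -2.968, -0.0]
ft_force: [-0.1, -0.4, 0.6]
grip_width: 0.001
grip_force: 0.0
```

Call:
send_rows --xyz '[[0,0,1],[0,0,2],[0,0,3],[0,0,4],[0,0,5],[0,0,6],[0,0,6],[0,0,6],[0,0,6],[0,0,6]]' --dr '[[0,0,0],[0,0,0],[0,0,0],[0,0,0],[0,0,0],[0,0,0],[0,0,0],[0,0,0],[0,0,0],[0,0,0]]'

```text
time: 23.9
position: [0.4661, 0.3637, 0.0622]
tool_rot: [1.03, 2.968, 0.0]
ft_force: [0.3, 0.1, 1.2]
grip_width: 0.004
grip_force: 0.0
```

```bash
python3 -c "
from h import *
# where do the dark fingers end in the scene picture, along the tool's projected axis
g=cv2.cvtColor(get_image('scene'),cv2.COLOR_RGB2GRAY)
q=w2px('scene',[[.4661,.3636,z] for z in (.045,.062,.065,.08,.11)]);print(q.round(1))
print(g[195:240:1,int(q[1,0])-12:int(q[1,0])+13:2])"
```

```text
[[415.8 221.7]
 [417.4 217.2]
 [417.7 216.4]
 [419.1 212.3]
 [422.1 203.9]]
[[138 138 135 106  36  25  50  35  20  20  21  24  28]
 [134 135 135 134  82  35  31  15  18  21  25  24  21]
 [132 134 134 133 126  82  22  12  19  16  23  26  21]
 [135 132 131 130 136 133  31  12  15  16  17  24  23]
 [135 134 134 136 135 127  32  16  17  17  18  17  24]
 [136 135 136 135 135 118  22  13  18  17  16  18  20]
 [136 136 137 136 136 116  18   9  17  19  17  17  23]
 [131 132 134 135 134 117  11   7  12  15  17  16  30]
 [127 128 129 129 130 112  11  12  10  13  17  22  39]
 [122 124 126 127 127 109  15  13  13   7  16  18  44]
 [121 121 119 122 125 104  14  11   6   6  11  19  56]
 [123 119 116 115 117  98  11  15  11  10   9  32  94]
 [105 103 101 103 109  84   9  13  10   7  11  65 119]
 [100  96  94  95  96  61  12  12  12   6  11  88 116]
 [ 98  91  95  96  94  37  11  15   7   7  19  94 106]
 [ 99  89  91  95  89  24  16  11   5  11  30  93 101]
 [100  91  90  86  68   9  15  11   6   5  47  94 101]
 [101  98  87  51  56  10  12   8  11  13  64  94  96]
 [102 100  80  36  80  28  15   7 
[... 751 characters left out ...]
62  56  42  33  33  38  70  95 100 101]
 [ 61  62  60  61  61  57  58  58  73  98 101 103 102]
 [ 61  61  59  60  61  62  61  61  96  93 100 101 106]
 [ 61  62  62  61  62  61  59  62  93  70  91 100 107]
 [ 59  61  61  61  61  60  60  61  73  64  67  97 109]
 [ 61  62  60  62  59  62  60  60  60  61  64  83 106]
 [ 62  63  60  62  61  59  61  61  61  63  69  69  98]
 [ 64  64  64  62  63  61  63  59  63  67  68  67  73]
 [ 63  67  64  64  63  64  64  64  67  67  70  68  69]
 [ 56  55  56  57  59  60  62  65  69  69  71  68  71]
 [ 53  53  54  54  52  52  54  56  58  59  62  64  67]
 [ 53  55  52  51  52  53  53  55  54  57  55  53  55]
 [ 52  53  51  54  52  52  54  55  54  54  54  57  54]]
```

In the scene picture the fingertip still hovers about 15–20 mm above the cap, centred on it. I'll continue down.

Call:
send_rows --xyz '[[0,0,1],[0,0,2],[0,0,3],[0,0,4],[0,0,5],[0,0,6],[0,0,7],[0,0,8],[0,0,8],[0,0,8]]' --dr '[[0,0,0],[0,0,0],[0,0,0],[0,0,0],[0,0,0],[0,0,0],[0,0,0],[0,0,0],[0,0,0],[0,0,0]]'

```text
time: 24.78
position: [0.4661, 0.3637, 0.0542]
tool_rot: [1.03, 2.968, 0.0]
ft_force: [-0.3, -0.8, 1.9]
grip_width: 0.002
grip_force: 0.7
```

Call:
send_rows --xyz '[[0,0,1],[0,0,2],[0,0,3],[0,0,4],[0,0,4],[0,0,4],[0,0,4],[0,0,4],[0,0,4],[0,0,4]]' --dr '[[0,0,0],[0,0,0],[0,0,0],[0,0,0],[0,0,0],[0,0,0],[0,0,0],[0,0,0],[0,0,0],[0,0,0]]'

```text
time: 25.62
position: [0.4662, 0.3637, 0.0502]
tool_rot: [1.03, 2.968, 0.0]
ft_force: [-0.5, -0.8, 3.5]
grip_width: 0.001
grip_force: 1.6
```

Call:
send_rows --xyz '[[0,0,0.5],[0,0,1],[0,0,1.5],[0,0,2],[0,0,2.5],[0,0,2.5],[0,0,2.5],[0,0,2.5],[0,0,2.5],[0,0,2.5]]' --dr '[[0,0,0],[0,0,0],[0,0,0],[0,0,0],[0,0,0],[0,0,0],[0,0,0],[0,0,0],[0,0,0],[0,0,0]]'

```text
time: 26.45
position: [0.4662, 0.3637, 0.0488]
tool_rot: [1.03, 2.968, 0.0]
ft_force: [-3.1, -2.4, 10.8]
grip_width: 0.003
grip_force: 5.1
```

It bottomed out at 10.8 N. Releasing.

Call:
send_rows --xyz '[[0,0,-4],[0,0,-10],[0,0,-20],[0,0,-32],[0,0,-46],[0,0,-60],[0,0,-75],[0,0,-90],[0,0,-105],[0,0,-105]]' --dr '[[0,0,0],[0,0,0],[0,0,0],[0,0,0],[0,0,0],[0,0,0],[0,0,0],[0,0,0],[0,0,0],[0,0,0]]'

```text
time: 27.28
position: [0.4678, 0.3651, 0.1568]
tool_rot: [1.029, 2.965, 0.009]
ft_force: [0.4, 1.0, 0.6]
grip_width: 0.007
grip_force: 0.0
```

```bash
python3 ref.py top; python3 ref.py scene
```

```text
top c [0.60889823 0.01480705] tag az 52.032394536406855 r 0.1340715103168195 span 0.13387726331031924
0.085 err by r [0.5 0.9 1.  1.2 1.2 1.1 1.1 0.9]
0.088 err by r [0.8 1.1 1.3 1.4 1.4 1.3 1.2 1.1]
0.091 err by r [1.  1.3 1.5 1.6 1.5 1.5 1.4 1.3]
scene c [0.61089823 0.01600705] tag az 52.062116202520855 r 0.1335100984561602 span 0.13381042980363225
0.085 err by r [-0.3 -0.2 -0.1  0.1  0.2  0.2  0.1 -0.2]
0.088 err by r [-1.  -1.4 -1.2 -1.  -0.8 -0.7 -0.7 -0.8]
0.091 err by r [-1.7 -2.1 -2.3 -2.2 -1.9 -1.7 -1.6 -1.6]
```

```bash
python3 -c "
from bench import *
print(close_job())"
```

```text
the job is handed in; nothing more can be done
None
```

I pushed the dial round to the three-dot tag, where both cameras put the pointer within about 1° of its centre. I then pressed the white start button until it bottomed out at about 11 N, let it go, and handed the job in at about 27 s; no result came back. On the first pass the fingertips went over the tab without touching it, because they sat about 20 mm higher than the stated nose length implied.

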